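Nest the paint-mixing cups on their stand and cap them

ROBOT

A 6-joint arm with a two-finger parallel gripper is mounted at the origin on a cart in front of the work surface, level with it; the furniture and walls round the work are solid. World frame = base frame: x ahead of the robot, y to its left, z up, the work surface at z = 0. Lengths are in m, angles in rad, forces in N, time in s.
With the tool pointing down it reaches from about 0.3 to 0.775 m from the base axis. Payload 14.6 kg.
Tool frame: the origin (TCP) lies on the centre line of the jaws, within the pads' length; the fingertips stand ctrl.tcp_to_tips ahead of it and the grasp point (between the pads) lies 2 mm behind it (ctrl.tcp_to_tips is the distance from the TCP to the fingertips, in m); z points along the fingers, y is the line along which they close (so a half turn about z gives the same grasp; the last joint's range is limited). The gripper opens to 94 mm and grips with 3 to 60 N. Pads are 16 mm wide; open, the fingers measure 119 mm over their backs; the gripper's body (75 mm by 177 mm) begins 78 mm behind the grasp point.
Start: joints at [-1.367, 0.3, 1.521, -0, 1.321, -0.067], TCP at [0.147, -0.53, 0.222] pointing down, gripper open.
Joint ranges: [-3.03, 3.03], [-0.79, 2.21], [0.23, 2.52], [-1.04, 4.18], [0, 3.07], [-2.55, 2.55]. Speed limits (rad/s): [2.22, 2.22, 2.57, 3.14, 3.14, 3.14].

INTERFACE

Orientations are given as [roll, pitch, yaw] about the fixed x, y, z axes, in that order (R = Rz(yaw) Ry(pitch) Rx(roll)).
In Python, from station import telemetry, viewer, hand_in, ctrl gives the robot as it stands.
- The arm moves only by the tool step_arm, never from a script. Its argument "plan" is a list of rows, each an object of numbers: "dx", "dy", "dz": the shift along the tool's x, y, z scaled (see below); "rx", "ry", "rz": the turn, a rotation vector about the tool's x, y, z scaled (see below); "claw": the closure, from 0 (fully open) to 1 (shut). In form: [{"dx": .., "dy": .., "dz": .., "rx": .., "ry": .., "rz": .., "claw": ..}, ...]. A call has 1 to 10 rows; each row shifts and turns the commanded pose from where the row before left it, along the tool's axes as they then stand; what a row does not reach is not made up. The controller multiplies each number of a shift by 0.1 m and each number of a turn by 90 degrees. A row lasts 1/10 s, in which the tool goes at most 50 mm and 8.59 degrees, less where a joint would pass 70% of its speed; a pose out of reach is approached as far as the arm can. A call with a number of a shift or a turn outside -1 to 1 is refused whole. A call with a gripper value outside its range is refused whole. The fingers move at their own pace and stop on an object; "grip_force" is the grip in N (left out, the last holds). Time passes only in rows, so rows that do not move let the fingers close. It gives the time, the measured TCP pose, the force, the opening and the grip force at its end, in the units of the state.
- telemetry.get_obs(): the state, without advancing time (a new reading comes with each control period).
- viewer.camera(name): name is "side" or "top" or "wrist"; returns a dict with "img" (400x640x3 uint8, red, green, blue), "z_map" (400x640 float32, m along the optical axis (not along the pixel's ray), 0 where there is no reading), "fx", "fy", "cx", "cy" (pixels), "dist" ([k1, k2, p1, p2, k3] as OpenCV has them; the pictures are not rectified), "R" (3x3) and "t" (3): a world point X has camera coordinates R X + t; the wrist camera has in their place "tool_from_camera" (4x4, takes a point from camera to tool coordinates, whose origin is the TCP and whose axes are the flange's). Camera axes: x right, y down, z forward; pixel columns grow to the right and rows downward; lengths in m; the calibration is good to about 2 mm. A picture is of the moment at which its call begins: read the wrist's pose just before it.
- hand_in(): hands the job in; it is judged then, once.
Trained networks look in a picture, given as the dict that the camera call returned (one of the last four; its "shot" number tells which), for a name from the list of things; names that differ only in an ending like _2 or _b are one class to them, and where a whole thing is asked for, a point or a joint stands for the part that bears it (a point fixed in the world has none). Each returns a list of dicts, best first, with "score" (0 to 1); they miss things now and then, are a little off and sometimes report something else, mostly with a low value. They report only what shows in the picture. A call takes as long as a camera call. They do not tell look-alikes from the thing itself.
- viewer.recognise(target, picture): "rect" ([left, top, right, bottom] in pixels, round what is visible of it).
The state is a dict: "time_s": time; "qpos": joint angles; "joint_vel": joint speeds; "tau": joint torques, N m; "ee_pos": TCP position; "eef_rot": TCP orientation; "force": force on the tool from outside, world axes, zero at the start; "moment": the same for the moment, N m; "grip_width": finger opening in m; "grip_force": force on a finger pad.
Only numpy, scipy, OpenCV 4.12 (cv2) and the standard library are available. Lean on these libraries where they do the work, as an engineer would, in place of code of your own. Each camera call takes 0.05 s, during which the arm holds its last target. There are 200 camera calls.

TASK

Put the paint-mixing cups away as one nested stack on the round wooden stand, largest first: stand the large white cup on the wooden stand, then the medium orange cup inside it, then the small green cup inside that, and last put the red dust cap, knob up, over the mouth of the small cup. Everything shall sit flat and upright and be let go. Do not shift or knock over the blue paint pot, the small pale grey tin and the painted figure.

Things in the scene. Friction and masses are not known exactly. Their poses are not given: they have to be found in the camera images.
- cup_large: Large white round mixing cup, open at the top, loose, standing upright on the desk. 34 mm high; outside diameter 60 mm at the foot, 64 mm at the rim; wall 3 mm, floor 5 mm thick. Origin: centre of the underside; z along its axis, up.
- cup_medium: Medium orange round mixing cup, open at the top, loose, standing upright. 47 mm high; outside diameter 42 mm at the foot, 46 mm at the rim; wall 2.5 mm, floor 5 mm thick. Standing inside the large cup its rim is 18 mm above the large cup's rim. Origin: centre of the underside; z along its axis, up.
- cup_small: Small green round mixing cup, open at the top, loose, standing upright. 60 mm high; outside diameter 25 mm at the foot, 30 mm at the rim; wall 2.5 mm, floor 5 mm thick. Standing inside the medium cup its rim is 18 mm above the medium cup's rim. Origin: centre of the underside; z along its axis, up.
- dust_cap: Red round dust cap with a knob, loose, lying knob up. A disc 51 mm in diameter and 13 mm high, hollow below: inside its skirt 45 mm in diameter and 8 mm deep (its 5 mm thick top then rests on the rim of the small cup). On top of it a central knob, up to 18 mm in diameter, narrower at its root, from 13 to 35 mm above the underside. Origin: centre of the underside; z along its axis, up.
- stand_wood: Light wooden round stand with a cork inlay, fixed, standing on the green-blue cutting mat, whose top is 2.5 mm above the desk. 96 mm in diameter, 10 mm high; a shallow recess 84 mm in diameter whose floor is 5 mm above the underside. The stack is built here. Origin: centre of the underside; z along its axis, up.
- stand_grey: Grey plastic round stand with a black inlay, fixed, standing on the green-blue cutting mat, whose top is 2.5 mm above the desk, of the same size as the wooden one. It is not used. Origin: centre of the underside; z along its axis, up.
- primer_pot: Light blue closed paint pot, loose, 35 mm in diameter, 36 mm high. A bystander. Origin: centre of the underside; z along its axis, up.
- tin: Small round pale grey (nearly white) closed tin, loose, 31 mm in diameter, 11 mm high. A bystander. Origin: centre of the underside; z along its axis, up.
- figure: Small painted model figure on a round olive-green base, loose, base 33 mm in diameter, 51 mm high. A bystander. Origin: centre of the underside; z along its axis, up.
Mind the look-alikes: they are no part of the job. What is shaped like the cup_small but black or yellow is not meant.

How it is judged:
On the way, in this order (a step that is already met when the one before it is completed fails the run):
1. the large white cup stands on the wooden stand, released (horizontal distance between cup_large and stand_wood below 0.014 m and z of cup_large in the frame of stand_wood between 0.003 and 0.008 m and angle between cup_large's own z axis and vertical below 0.1 rad and contact force between the fingers and cup_large below 0.1 N), for 0.2 s.
2. the medium orange cup stands inside the large cup, released (horizontal distance between cup_medium and cup_large below 0.01 m and z of cup_medium in the frame of cup_large between 0.003 and 0.008 m and angle between cup_medium's own z axis and vertical below 0.1 rad and contact force between the fingers and cup_medium below 0.1 N), for 0.2 s.
3. the small green cup stands inside the medium cup, released (horizontal distance between cup_small and cup_medium below 0.01 m and z of cup_small in the frame of cup_medium between 0.003 and 0.008 m and angle between cup_small's own z axis and vertical below 0.1 rad and contact force between the fingers and cup_small below 0.1 N), for 0.2 s.
4. the red cap lies over the mouth of the small cup, released (horizontal distance between dust_cap and cup_small below 0.011 m and z of dust_cap in the frame of cup_small between 0.049 and 0.055 m and angle between dust_cap's own z axis and vertical below 0.1 rad and contact force between the fingers and dust_cap below 0.1 N), for 0.2 s.
At the end, for the whole second after the job is handed in: All at rest, let go, upright within 0.1 rad: the large cup on the wooden stand's recessed floor (within 14 mm of its centre), the medium cup on the large one's floor (10 mm), the small cup on the medium one's floor (10 mm), the cap on the small cup's rim, skirt round it (11 mm) (all of step 1 and all of step 2 and all of step 3 and all of step 4 and linear speed of each of cup_large, cup_medium, cup_small, dust_cap below 0.02 m/s); the robot touches nothing.
It fails at once if the light blue paint pot is shifted by more than 20 mm or knocked over (distance of primer_pot from where it was at the start of the episode above 0.02 m or angle between primer_pot's own z axis and vertical above 0.5 rad).
It fails at once if the small pale grey tin is shifted by more than 20 mm or knocked over (distance of tin from where it was at the start of the episode above 0.02 m or angle between tin's own z axis and vertical above 0.5 rad).
It fails at once if the painted figure is shifted by more than 20 mm or knocked over (distance of figure from where it was at the start of the episode above 0.02 m or angle between figure's own z axis and vertical above 0.5 rad).
It also fails if it takes over 128 s, if anything falls off the work surface, if the arm or the gripper's body presses on something with over 40 N, if the wrist force passes 120 N, or if a joint passes its speed limit or range.

## Working session

There is one attempt and no reset: what is moved stays moved. The work goes in short steps, Python scripts to look and compute and a tool call to move; the robot and the scene stay as the last step left them, time stands still between calls to the robot, and variables do not carry over. Pictures are saved under pics/ and viewed, at most 14 in all, crops included, and the job is handed in when it is done.

Besides the shell and the picture viewer there is one more tool, called after ">>>" by a JSON object that holds its "name" and its "arguments". step_arm: Moves the arm, as the interface text tells. Shifts and turns lie within -1 to 1; 1 stands for 0.1 m of shift or 90 degrees of turn. Its arguments: {"type":"object","properties":{"plan":{"type":"array"},"grip_force":{"type":"number"}},"required":["plan"]}

```bash
ls; mkdir -p pics
cat > h.py <<'E'
import numpy as np, cv2
from station import telemetry, viewer, hand_in, ctrl
from scipy.spatial.transform import Rotation as Ro
def cam(n):
    o=telemetry.get_obs(); c=viewer.camera(n)
    if n=='wrist':
        T=np.eye(4); T[:3,:3]=Ro.from_euler('xyz',o['eef_rot']).as_matrix(); T[:3,3]=o['ee_pos']
        M=T@np.array(c['tool_from_camera']); c['Rw'],c['tw']=M[:3,:3],M[:3,3]
    else:
        R=np.array(c['R']); c['Rw']=R.T; c['tw']=-R.T@np.array(c['t'])
    c['K']=np.array([[c['fx'],0,c['cx']],[0,c['fy'],c['cy']],[0,0,1.]]); return c
def cloud(c):
    v,u=np.mgrid[:400,:640]
    n=cv2.undistortPoints(np.stack([u,v],-1).reshape(-1,1,2).astype(np.float64),c['K'],np.array(c['dist'])).reshape(400,640,2)
    z=c['z_map'][...,None]; P=np.concatenate([n*z,z],-1)@c['Rw'].T+c['tw']
    P[c['z_map']==0]=np.nan; return P
def save(c,f,crop=None,s=1):
    i=c['img'][...,::-1]
    if crop: l,t,r,b=crop; i=i[t:b,l:r]
    cv2.imwrite('pics/'+f,cv2.resize(i,None,fx=s,fy=s,interpolation=cv2.INTER_CUBIC))
NAMES='cup_large cup_medium cup_small dust_cap stand_wood stand_grey primer_pot tin figure'.split()
E
python3 - <<'E'
from h import *
print(ctrl.tcp_to_tips, telemetry.get_obs())
for n in ['top','side']:
    c=cam(n); save(c,n+'0.png'); P=cloud(c); print(n,c['tw'])
    for t in NAMES:
        for d in viewer.recognise(t,c)[:4]:
            l,tp,r,b=[int(round(x)) for x in d['rect']]; Q=P[tp:b+1,l:r+1].reshape(-1,3); u,v=(l+r)//2,(tp+b)//2
            print(t,round(d['score'],2),(l,tp,r,b),c['img'][v,u],P[v,u].round(3),'zmax',np.nanpercentile(Q[:,2],95).round(3))
E
```

```text
pics
0.017 {'time_s': 0.0, 'qpos': array([-1.36654296e+00,  3.00477578e-01,  1.52160597e+00, -2.68070299e-06,
        1.32071992e+00, -6.66206257e-02]), 'joint_vel': array([-1.77629193e-04,  8.98030588e-04,  1.78381229e-03,  2.87415239e-05,
        1.60649828e-03,  1.04965344e-03]), 'tau': array([-4.24569644e-04, -5.31802511e+01, -3.52738237e+01,  7.08405278e-02,
        2.44555034e-02, -7.83539804e-05]), 'ee_pos': array([ 0.14709855, -0.52969575,  0.22187225]), 'eef_rot': array([-3.14038435e+00, -7.80147605e-05,  2.70874611e-01]), 'force': array([-0.70586597,  0.66221407, -0.75401992]), 'moment': array([-0.04880207,  0.07689368,  0.02447643]), 'grip_force': 0.0, 'grip_width': 0.09392642129393874}
top [ 0.4776753  -0.02187644  0.9741299 ]
cup_large 0.65 (345, 240, 355, 258) [124 172 199] [ 0.427 -0.099  0.038] zmax 0.038
cup_large 0.6 (188, 223, 216, 247) [180 180 167] [0.465 0.285 0.006] zmax 0.035
cup_medium 0.54 (285, 164, 301, 180) [120  34  30] [0.629 0.046 0.003] zmax 0.048
cup_small 0.56 (190, 149, 206, 166) [14 16 10] [0.671 0.298 0.011] zmax 0.061
cup_small 0.48 (214, 167, 2
[... 936 characters left out ...]
, 254, 289) [26 32 35] [0.658 0.304 0.034] zmax 0.056
cup_small 0.61 (246, 221, 262, 255) [193 166   0] [0.664 0.189 0.037] zmax 0.058
dust_cap 0.54 (356, 216, 375, 232) [183  26  20] [0.442 0.066 0.018] zmax 0.033
stand_grey 0.71 (339, 260, 377, 296) [208 202 193] [0.462 0.262 0.004] zmax 0.033
stand_grey 0.58 (280, 185, 314, 200) [66 64 62] [ 0.611 -0.131  0.008] zmax 0.012
stand_grey 0.51 (354, 178, 367, 181) [170 162 154] [ 0.441 -0.246  0.008] zmax 0.01
primer_pot 0.61 (360, 188, 375, 204) [ 82 123 148] [ 0.431 -0.078  0.025] zmax 0.036
tin 0.38 (355, 179, 365, 184) [164 157 148] [ 0.441 -0.247  0.002] zmax 0.009
figure 0.55 (305, 227, 322, 256) [86 88 89] [0.55  0.169 0.026] zmax 0.045
```

View pics/top0.png

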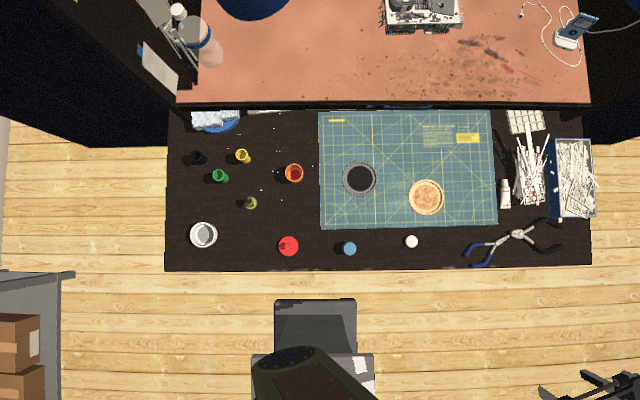

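View pics/side0.png

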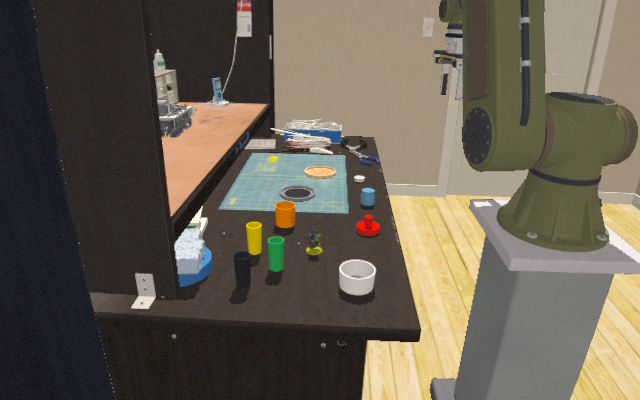

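The top view shows the white cup at (203,235), the green cup at (219,176), the orange cup at (293,172), the red cap at (288,245) and the wooden stand at (427,197). The yellow and black cups are decoys. The figure is at (250,203), close to the green cup.

```bash
cat >> h.py <<'E'
from scipy.optimize import least_squares
def circ(p,r):
    f=lambda q:np.hypot(p[:,0]-q[0],p[:,1]-q[1])-r
    s=least_squares(f,np.nanmedian(p[:,:2],0),loss='soft_l1',f_scale=.002); return s.x,np.sqrt(np.mean(s.fun**2)),len(p)
def near(P,xy,rad,z0,z1):
    m=(np.hypot(P[...,0]-xy[0],P[...,1]-xy[1])<rad)&(P[...,2]>z0)&(P[...,2]<z1); return P[m]
E
python3 - <<'E'
from h import *
G=dict(cup_large=((.465,.28),.06,.029,.037,.031),cup_medium=((.625,.055),.05,.042,.05,.0215),cup_small=((.61,.23),.035,.056,.063,.0138),yellow=((.664,.175),.03,.056,.063,.0138),black=((.665,.30),.03,.055,.063,.0138))
B=dict(cap=((.44,.06),.05,.006,.04),figure=((.55,.165),.03,.006,.055),tin=((.443,-.258),.03,.006,.02),pot=((.43,-.085),.03,.02,.045),wood=((.562,-.30),.07,.0095,.016),grey=((.613,-.128),.07,.0095,.016))
for n in ['top','side']:
    c=cam(n); P=cloud(c)
    for k,(xy,rad,a,b,r) in G.items():
        p=near(P,xy,rad,a,b)
        if len(p)>4: print(n,k,circ(p,r))
    for k,(xy,rad,a,b) in B.items():
        p=near(P,xy,rad,a,b)
        if len(p)>4: print(n,k,p.mean(0).round(3),p.min(0).round(3),p.max(0).round(3), circ(p,.045)[0].round(4) if k in('wood','grey') else '')
    print(P[95:112:2,230].round(2) if n=='top' else '')
E
```

```text
top cup_large (array([0.46793936, 0.2748657 ]), np.float64(0.0015816849109110494), 112)
top cup_medium (array([0.62079865, 0.04174385]), np.float64(0.0008964374316957707), 62)
top cup_small (array([0.61515405, 0.22962116]), np.float64(0.0008236728810861403), 41)
top yellow (array([0.66684324, 0.17211046]), np.float64(0.0014537599810552247), 37)
top black (array([0.66627723, 0.2883724 ]), np.float64(0.0013582808264361664), 46)
top cap [0.435 0.059 0.016] [0.41  0.035 0.009] [0.458 0.085 0.037] 
top figure [0.547 0.158 0.037] [0.534 0.148 0.007] [0.559 0.168 0.053] 
top tin [ 0.445 -0.262  0.011] [ 0.431 -0.276  0.006] [ 0.46  -0.247  0.016] 
top pot [ 0.428 -0.097  0.034] [ 0.411 -0.112  0.021] [ 0.444 -0.081  0.041] 
top wood [ 0.558 -0.303  0.012] [ 0.511 -0.349  0.01 ] [ 0.606 -0.256  0.016] [ 0.5586 -0.3028]
top grey [ 0.609 -0.128  0.012] [ 0.563 -0.176  0.01 ] [ 0.656 -0.083  0.016] [ 0.6095 -0.129 ]
[[0.8  0.19 0.13]
 [0.79 0.19 0.13]
 [0.79 0.19 0.13]
 [0.78 0.19 0.13]
 [0.78 0.19 0.13]
 [0.77 0.19 0.13]
 [0.77 0.19 0.12]
 [0.77 0.19 0.1 ]
 [0.78 0.2  0.06]]
side cup_large (ar
[... 210 characters left out ...]
p.float64(0.0011681255650733123), 66)
side yellow (array([0.66663563, 0.17616191]), np.float64(0.001314083904629227), 50)
side black (array([0.6645841 , 0.29236423]), np.float64(0.0011128936808975723), 93)
side cap [0.436 0.069 0.016] [0.412 0.04  0.006] [0.461 0.088 0.035] 
side figure [0.549 0.166 0.03 ] [0.537 0.155 0.006] [0.56  0.177 0.051] 
side tin [ 0.445 -0.254  0.01 ] [ 0.429 -0.269  0.006] [ 0.458 -0.241  0.012] 
side pot [ 0.429 -0.088  0.03 ] [ 0.412 -0.112  0.02 ] [ 0.445 -0.075  0.037] 
side wood [ 0.558 -0.293  0.011] [ 0.514 -0.344  0.01 ] [ 0.607 -0.251  0.014] [ 0.5601 -0.2988]
side grey [ 0.61  -0.123  0.011] [ 0.565 -0.173  0.01 ] [ 0.657 -0.077  0.014] [ 0.6107 -0.1249]
```

>>> {"name": "step_arm", "arguments": {"plan": [{"rz": 0.0862},{"rz": 0.0862},{"dx": 0.39,"dy": -0.28},{"dx": 0.39,"dy": -0.28},{"dx": 0.39,"dy": -0.28},{"dx": 0.39,"dy": -0.28},{"dx": 0.39,"dy": -0.28},{"dx": 0.39,"dy": -0.28},{"dx": 0.39,"dy": -0.28},{"dx": 0.39,"dy": -0.28}]}}

```text
$.plan[0]: bad value
```

Run:
```python
from h import *
o=telemetry.get_obs(); print(o['ee_pos'],o['eef_rot'],o['qpos'])
c=cam('wrist'); save(c,'w1.png'); P=cloud(c); print(np.array(c['tool_from_camera']).round(3), P[::100,::120].round(2).tolist())
p=near(P,(.56,-.30),.07,.0095,.016); print(circ(p,.045), p.min(0),p.max(0))
```

```text
[ 0.14714103 -0.52996998  0.22247621] [ 3.14150953e+00 -1.66395286e-05  2.70750115e-01] [-1.36657994e+00  2.99884042e-01  1.52094836e+00  2.28395485e-05
  1.32067842e+00 -6.65393782e-02]
[[ 0.    -0.959 -0.283  0.083]
 [ 1.     0.     0.001  0.001]
 [-0.001 -0.283  0.959 -0.163]
 [ 0.     0.     0.     1.   ]] [[[0.33, 0.72, -0.76], [0.43, 0.29, -0.75], [0.54, -0.12, -0.75], [0.37, -0.52, -0.0], [0.41, -0.65, 0.0], [0.88, -1.33, -0.73]], [[0.14, -0.09, 0.0], [0.09, 0.26, -0.76], [0.21, -0.19, -0.75], [0.34, -0.63, -0.75], [0.46, -1.07, -0.75], [0.59, -1.53, -0.75]], [[0.0, -0.1, 0.01], [-0.06, -0.12, -0.21], [-0.18, -0.26, -0.76], [-0.04, -0.75, -0.75], [0.09, -1.24, -0.75], [0.23, -1.75, -0.76]], [[-0.98, 0.77, -0.75], [0.17, -0.47, 0.32], [-0.66, -0.36, -0.75], [-0.51, -0.9, -0.75], [0.19, -0.57, 0.31], [0.2, -0.6, 0.32]]]
  return np.nanmean(a, axis, out=out, keepdims=keepdims)
Traceback (most recent call last):
  File "h.py", line 25, in circ
    s=least_squares(f,np.nanmedian(p[:,:2],0),loss='soft_l1',f_scale=.002); return s.x,np.sqrt(np.mean(s.fun**2)),len(p)
ValueError: Initial guess is outside of provided bounds
```

View pics/w1.png

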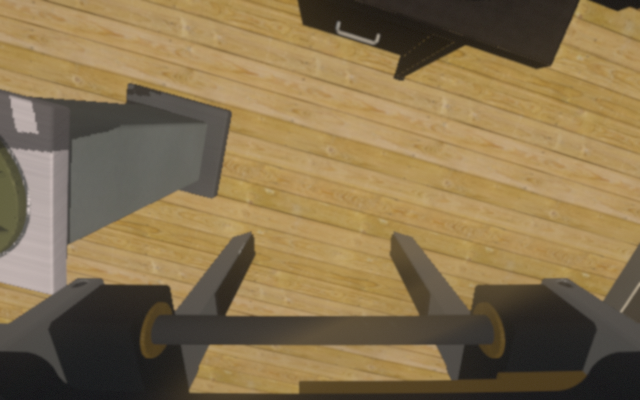

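The move was refused because every row needs all its fields. The wrist picture only shows the floor and the two fingers.

>>> {"name": "step_arm", "arguments": {"plan": [{"dx": 0,"dy": 0,"dz": 0,"rx": 0,"ry": 0,"rz": 0.0862,"claw": 0},{"dx": 0,"dy": 0,"dz": 0,"rx": 0,"ry": 0,"rz": 0.0862,"claw": 0},{"dx": 0.39,"dy": -0.28,"dz": 0,"rx": 0,"ry": 0,"rz": 0,"claw": 0},{"dx": 0.39,"dy": -0.28,"dz": 0,"rx": 0,"ry": 0,"rz": 0,"claw": 0},{"dx": 0.39,"dy": -0.28,"dz": 0,"rx": 0,"ry": 0,"rz": 0,"claw": 0},{"dx": 0.39,"dy": -0.28,"dz": 0,"rx": 0,"ry": 0,"rz": 0,"claw": 0},{"dx": 0.39,"dy": -0.28,"dz": 0,"rx": 0,"ry": 0,"rz": 0,"claw": 0},{"dx": 0.39,"dy": -0.28,"dz": 0,"rx": 0,"ry": 0,"rz": 0,"claw": 0},{"dx": 0.39,"dy": -0.28,"dz": 0,"rx": 0,"ry": 0,"rz": 0,"claw": 0},{"dx": 0,"dy": 0,"dz": 0,"rx": 0,"ry": 0,"rz": 0,"claw": 0}]}}

```text
time_s: 2.15
ee_pos: [0.4235, -0.3308, 0.2224]
eef_rot: [-3.141, -0.001, 0.005]
force: [0.4, -0.7, -0.1]
grip_width: 0.0941
grip_force: 0.0
```

Run:
```python
from h import *
o=telemetry.get_obs(); print(o['time_s'],o['ee_pos'],o['eef_rot'],o['qpos'])
c=cam('wrist'); P=cloud(c)
p=near(P,(.56,-.30),.07,.0095,.016); print(circ(p,.045), p.min(0),p.max(0),viewer.recognise('stand_wood',c)[:2])
```

```text
2.15 [ 0.42346888 -0.33080934  0.22235885] [-3.14114064e+00 -5.49318742e-04  4.97319789e-03] [-7.31661210e-01  2.71759022e-01  1.55730605e+00  7.28017958e-04
  1.31242441e+00  8.33975818e-01]
(array([ 0.56071039, -0.30461291]), np.float64(0.010640844065440988), 1682) [ 0.51380831 -0.35193892  0.00950015] [ 0.60757969 -0.25631322  0.01565642] [{'rect': [255.7, 29.6, 336.9, 118.1], 'score': 0.94}]
```

>>> {"name": "step_arm", "arguments": {"plan": [{"dx": 0,"dy": -0.5,"dz": 0,"rx": 0,"ry": 0,"rz": 0,"claw": 0},{"dx": 0,"dy": -0.5,"dz": 0,"rx": 0,"ry": 0,"rz": 0,"claw": 0},{"dx": 0,"dy": -0.5,"dz": 0,"rx": 0,"ry": 0,"rz": 0,"claw": 0},{"dx": 0,"dy": -0.5,"dz": 0,"rx": 0,"ry": 0,"rz": 0,"claw": 0},{"dx": 0,"dy": -0.5,"dz": 0,"rx": 0,"ry": 0,"rz": 0,"claw": 0},{"dx": 0,"dy": -0.5,"dz": 0,"rx": 0,"ry": 0,"rz": 0,"claw": 0},{"dx": 0,"dy": -0.5,"dz": 0,"rx": 0,"ry": 0,"rz": 0,"claw": 0},{"dx": 0,"dy": -0.5,"dz": 0,"rx": 0,"ry": 0,"rz": 0,"claw": 0},{"dx": 0,"dy": -0.5,"dz": 0,"rx": 0,"ry": 0,"rz": 0,"claw": 0},{"dx": 0,"dy": -0.5,"dz": 0,"rx": 0,"ry": 0,"rz": 0,"claw": 0}]}}

```text
time_s: 3.25
ee_pos: [0.42, 0.1668, 0.2228]
eef_rot: [-3.142, -0.001, -0.002]
force: [1.0, -0.3, -0.4]
grip_width: 0.094
grip_force: 0.0
```

>>> {"name": "step_arm", "arguments": {"plan": [{"dx": -0.15,"dy": -0.36,"dz": 0,"rx": 0,"ry": 0,"rz": 0,"claw": 0},{"dx": -0.15,"dy": -0.36,"dz": 0,"rx": 0,"ry": 0,"rz": 0,"claw": 0},{"dx": -0.15,"dy": -0.36,"dz": 0,"rx": 0,"ry": 0,"rz": 0,"claw": 0},{"dx": 0,"dy": 0,"dz": 0,"rx": 0,"ry": 0,"rz": 0,"claw": 0},{"dx": 0,"dy": 0,"dz": 0,"rx": 0,"ry": 0,"rz": 0,"claw": 0}]}}

```text
time_s: 3.75
ee_pos: [0.3754, 0.2734, 0.2224]
eef_rot: [3.141, -0.0, 0.0]
force: [0.5, -0.3, 0.9]
grip_width: 0.094
grip_force: 0.0
```

```bash
cat >> h.py <<'E'
def scan():
    o=telemetry.get_obs(); print(o['time_s'].__round__(2),o['ee_pos'].round(4),o['eef_rot'].round(4),o['grip_width'],o['grip_force'])
    c=cam('wrist'); return c,cloud(c)
def rim(P,xy,h,r,rad=None,tol=.003):
    p=near(P,xy,rad or r+.02,h-tol,h+tol); print(circ(p,r),p.min(0).round(4),p.max(0).round(4),((p.min(0)+p.max(0))/2).round(4))
E
python3 - <<'E'
from h import *
c,P=scan(); save(c,'w2.png')
rim(P,(.467,.277),.034,.0305)
rim(P,(.615,.232),.06,.0138)
E
```

```text
3.75 [0.3754 0.2734 0.2224] [ 3.1414e+00 -1.0000e-04  1.0000e-04] 0.09399078513167625 0.0
(array([0.4673966 , 0.27489726]), np.float64(0.0012232733156163204), 461) [0.4362 0.2437 0.0311] [0.4987 0.3069 0.0367] [0.4675 0.2753 0.0339]
  return np.nanmean(a, axis, out=out, keepdims=keepdims)
Traceback (most recent call last):
  File "h.py", line 32, in rim
    p=near(P,xy,rad or r+.02,h-tol,h+tol); print(circ(p,r),p.min(0).round(4),p.max(0).round(4),((p.min(0)+p.max(0))/2).round(4))
                                                 ~~~~^^^^^
  File "h.py", line 25, in circ
    s=least_squares(f,np.nanmedian(p[:,:2],0),loss='soft_l1',f_scale=.002); return s.x,np.sqrt(np.mean(s.fun**2)),len(p)
ValueError: Initial guess is outside of provided bounds
```

View pics/w2.png

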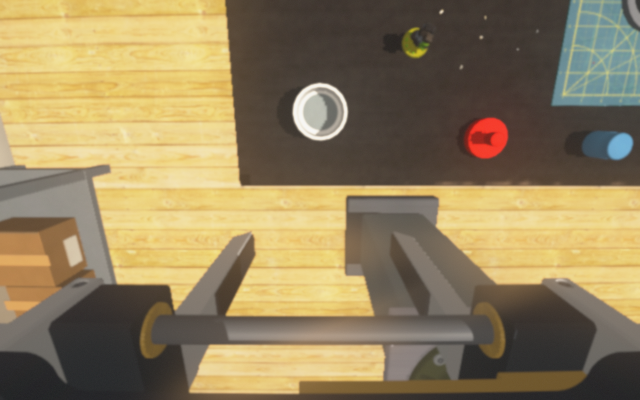

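The white cup is at (320,112) in the wrist view, centred between the fingers and clear of everything else. I'll grasp it.

>>> {"name": "step_arm", "arguments": {"plan": [{"dx": 0.46,"dy": -0.016,"dz": 0,"rx": 0,"ry": 0,"rz": 0,"claw": 0},{"dx": 0.46,"dy": 0,"dz": 0,"rx": 0,"ry": 0,"rz": 0,"claw": 0},{"dx": 0,"dy": 0,"dz": 0,"rx": 0,"ry": 0,"rz": 0,"claw": 0},{"dx": 0,"dy": 0,"dz": 0.49,"rx": 0,"ry": 0,"rz": 0,"claw": 0},{"dx": 0,"dy": 0,"dz": 0.49,"rx": 0,"ry": 0,"rz": 0,"claw": 0},{"dx": 0,"dy": 0,"dz": 0.49,"rx": 0,"ry": 0,"rz": 0,"claw": 0},{"dx": 0,"dy": 0,"dz": 0.31,"rx": 0,"ry": 0,"rz": 0,"claw": 0},{"dx": 0,"dy": 0,"dz": 0.154,"rx": 0,"ry": 0,"rz": 0,"claw": 0},{"dx": 0,"dy": 0,"dz": 0,"rx": 0,"ry": 0,"rz": 0,"claw": 0},{"dx": 0,"dy": 0,"dz": 0,"rx": 0,"ry": 0,"rz": 0,"claw": 0}]}}

```text
time_s: 4.8
ee_pos: [0.4677, 0.2749, 0.0299]
eef_rot: [-3.141, -0.001, -0.001]
force: [-0.3, 1.3, 0.7]
grip_width: 0.0938
grip_force: 0.0
```

>>> {"name": "step_arm", "arguments": {"plan": [{"dx": 0,"dy": 0,"dz": 0,"rx": 0,"ry": 0,"rz": 0,"claw": 0.2},{"dx": 0,"dy": 0,"dz": 0,"rx": 0,"ry": 0,"rz": 0,"claw": 0.3},{"dx": 0,"dy": 0,"dz": 0,"rx": 0,"ry": 0,"rz": 0,"claw": 0.6},{"dx": 0,"dy": 0,"dz": 0,"rx": 0,"ry": 0,"rz": 0,"claw": 1},{"dx": 0,"dy": 0,"dz": 0,"rx": 0,"ry": 0,"rz": 0,"claw": 1},{"dx": 0,"dy": 0,"dz": 0,"rx": 0,"ry": 0,"rz": 0,"claw": 1},{"dx": 0,"dy": 0,"dz": 0,"rx": 0,"ry": 0,"rz": 0,"claw": 1}], "grip_force": 18}}

```text
time_s: 5.5
ee_pos: [0.4672, 0.2758, 0.0294]
eef_rot: [-3.141, -0.0, 0.0]
force: [-0.9, -1.4, 5.2]
grip_width: 0.0619
grip_force: 17.9
```

>>> {"name": "step_arm", "arguments": {"plan": [{"dx": 0,"dy": 0,"dz": -0.2,"rx": 0,"ry": 0,"rz": 0,"claw": 1},{"dx": 0,"dy": 0,"dz": -0.4,"rx": 0,"ry": 0,"rz": 0,"claw": 1},{"dx": 0,"dy": 0,"dz": -0.4,"rx": 0,"ry": 0,"rz": 0,"claw": 1},{"dx": 0,"dy": 0,"dz": -0.4,"rx": 0,"ry": 0,"rz": 0,"claw": 1},{"dx": 0.078,"dy": 0.48,"dz": 0,"rx": 0,"ry": 0,"rz": 0,"claw": 1},{"dx": 0.078,"dy": 0.48,"dz": 0,"rx": 0,"ry": 0,"rz": 0,"claw": 1},{"dx": 0.078,"dy": 0.48,"dz": 0,"rx": 0,"ry": 0,"rz": 0,"claw": 1},{"dx": 0.078,"dy": 0.48,"dz": 0,"rx": 0,"ry": 0,"rz": 0,"claw": 1},{"dx": 0.078,"dy": 0.48,"dz": 0,"rx": 0,"ry": 0,"rz": 0,"claw": 1},{"dx": 0.078,"dy": 0.48,"dz": 0,"rx": 0,"ry": 0,"rz": 0,"claw": 1}]}}

```text
time_s: 6.5
ee_pos: [0.5138, -0.0143, 0.169]
eef_rot: [3.142, 0.0, 0.0]
force: [0.5, -0.7, -0.9]
grip_width: 0.062
grip_force: 17.9
```

>>> {"name": "step_arm", "arguments": {"plan": [{"dx": 0.078,"dy": 0.48,"dz": 0,"rx": 0,"ry": 0,"rz": 0,"claw": 1},{"dx": 0.078,"dy": 0.48,"dz": 0,"rx": 0,"ry": 0,"rz": 0,"claw": 1},{"dx": 0.078,"dy": 0.48,"dz": 0,"rx": 0,"ry": 0,"rz": 0,"claw": 1},{"dx": 0.078,"dy": 0.48,"dz": 0,"rx": 0,"ry": 0,"rz": 0,"claw": 1},{"dx": 0.078,"dy": 0.48,"dz": 0,"rx": 0,"ry": 0,"rz": 0,"claw": 1},{"dx": 0.078,"dy": 0.48,"dz": 0,"rx": 0,"ry": 0,"rz": 0,"claw": 1},{"dx": 0,"dy": 0.03,"dz": 0,"rx": 0,"ry": 0,"rz": 0,"claw": 1},{"dx": 0,"dy": 0,"dz": 0,"rx": 0,"ry": 0,"rz": 0,"claw": 1}]}}

```text
time_s: 7.3
ee_pos: [0.5603, -0.304, 0.1681]
eef_rot: [-3.141, 0.001, -0.002]
force: [-0.4, 0.5, -1.5]
grip_width: 0.0617
grip_force: 17.9
```

>>> {"name": "step_arm", "arguments": {"plan": [{"dx": 0,"dy": 0,"dz": 0.4,"rx": 0,"ry": 0,"rz": 0,"claw": 1},{"dx": 0,"dy": 0,"dz": 0.4,"rx": 0,"ry": 0,"rz": 0,"claw": 1},{"dx": 0,"dy": 0,"dz": 0.3,"rx": 0,"ry": 0,"rz": 0,"claw": 1},{"dx": 0,"dy": 0,"dz": 0.15,"rx": 0,"ry": 0,"rz": 0,"claw": 1},{"dx": 0,"dy": 0,"dz": 0.05,"rx": 0,"ry": 0,"rz": 0,"claw": 1},{"dx": 0,"dy": 0,"dz": 0.015,"rx": 0,"ry": 0,"rz": 0,"claw": 1},{"dx": 0,"dy": 0,"dz": 0,"rx": 0,"ry": 0,"rz": 0,"claw": 1},{"dx": 0,"dy": 0,"dz": 0,"rx": 0,"ry": 0,"rz": 0,"claw": 1}]}}

```text
time_s: 8.1
ee_pos: [0.5613, -0.3036, 0.039]
eef_rot: [3.141, -0.002, 0.0]
force: [0.2, 0.1, -0.7]
grip_width: 0.0618
grip_force: 17.9
```

>>> {"name": "step_arm", "arguments": {"plan": [{"dx": 0,"dy": 0,"dz": 0.01,"rx": 0,"ry": 0,"rz": 0,"claw": 1},{"dx": 0,"dy": 0,"dz": 0,"rx": 0,"ry": 0,"rz": 0,"claw": 0.3},{"dx": 0,"dy": 0,"dz": 0,"rx": 0,"ry": 0,"rz": 0,"claw": 0.15},{"dx": 0,"dy": 0,"dz": 0,"rx": 0,"ry": 0,"rz": 0,"claw": 0.1},{"dx": 0,"dy": 0,"dz": 0,"rx": 0,"ry": 0,"rz": 0,"claw": 0.1},{"dx": 0,"dy": 0,"dz": 0,"rx": 0,"ry": 0,"rz": 0,"claw": 0.1},{"dx": 0,"dy": 0,"dz": -0.45,"rx": 0,"ry": 0,"rz": 0,"claw": 0.1},{"dx": 0,"dy": 0,"dz": -0.45,"rx": 0,"ry": 0,"rz": 0,"claw": 0.1},{"dx": -0.34,"dy": 0,"dz": -0.35,"rx": 0,"ry": 0,"rz": 0,"claw": 0.1},{"dx": -0.34,"dy": 0,"dz": -0.35,"rx": 0,"ry": 0,"rz": 0,"claw": 0.1}]}}

```text
time_s: 9.1
ee_pos: [0.4919, -0.3031, 0.1978]
eef_rot: [3.141, -0.0, 0.001]
force: [0.3, -0.9, 0.9]
grip_width: 0.0847
grip_force: 0.0
```

>>> {"name": "step_arm", "arguments": {"plan": [{"dx": -0.4,"dy": 0,"dz": -0.15,"rx": 0,"ry": 0,"rz": 0,"claw": 0.1},{"dx": 0,"dy": 0,"dz": 0,"rx": 0,"ry": 0,"rz": 0,"claw": 0.1},{"dx": 0,"dy": 0,"dz": 0,"rx": 0,"ry": 0,"rz": 0,"claw": 0.1}]}}

```text
time_s: 9.4
ee_pos: [0.4526, -0.3036, 0.2121]
eef_rot: [3.141, -0.001, -0.001]
force: [1.3, -0.7, -0.3]
grip_width: 0.0845
grip_force: 0.0
```

Run:
```python
from h import *
c,P=scan(); save(c,'w3.png',(160,0,480,200),2)
rim(P,(.5605,-.304),.0415,.0305)
p=near(P,(.56,-.30),.07,.0095,.016); print(p.min(0),p.max(0),(p.min(0)+p.max(0))/2)
```

```text
9.4 [ 0.4526 -0.3036  0.2121] [ 3.1409e+00 -1.1000e-03 -9.0000e-04] 0.08445272238957327 0.0
(array([ 0.56109541, -0.30508137]), np.float64(0.0011810644917983719), 546) [ 0.5304 -0.3371  0.0385] [ 0.5923 -0.2736  0.0441] [ 0.5614 -0.3054  0.0413]
[ 0.51413858 -0.352403    0.00950595] [ 0.60824726 -0.25715372  0.0159796 ] [ 0.56119292 -0.30477836  0.01274277]
```

View pics/w3.png

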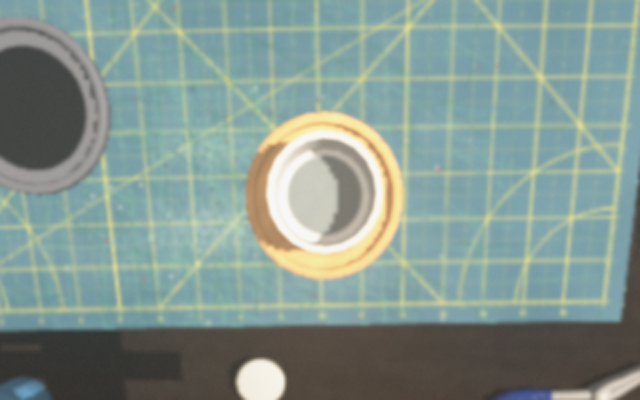

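The white cup stands upright and centred on the wooden stand (crop about (325,190)). Next is the orange cup.

>>> {"name": "step_arm", "arguments": {"plan": [{"dx": 0.078,"dy": -0.433,"dz": 0,"rx": 0,"ry": 0,"rz": 0,"claw": 0.1},{"dx": 0.078,"dy": -0.433,"dz": 0,"rx": 0,"ry": 0,"rz": 0,"claw": 0.1},{"dx": 0.078,"dy": -0.433,"dz": 0,"rx": 0,"ry": 0,"rz": 0,"claw": 0.1},{"dx": 0.078,"dy": -0.433,"dz": 0,"rx": 0,"ry": 0,"rz": 0,"claw": 0.1},{"dx": 0.078,"dy": -0.433,"dz": 0,"rx": 0,"ry": 0,"rz": 0,"claw": 0.1},{"dx": 0.078,"dy": -0.433,"dz": 0,"rx": 0,"ry": 0,"rz": 0,"claw": 0.1},{"dx": 0.078,"dy": -0.433,"dz": 0,"rx": 0,"ry": 0,"rz": 0,"claw": 0.1},{"dx": 0.078,"dy": -0.433,"dz": 0,"rx": 0,"ry": 0,"rz": 0,"claw": 0.1},{"dx": 0,"dy": 0,"dz": 0,"rx": 0,"ry": 0,"rz": 0,"claw": 0.1},{"dx": 0,"dy": 0,"dz": 0,"rx": 0,"ry": 0,"rz": 0,"claw": 0.1}]}}

```text
time_s: 10.45
ee_pos: [0.5153, 0.0441, 0.2105]
eef_rot: [3.141, 0.002, 0.003]
force: [0.0, -0.6, 0.3]
grip_width: 0.0848
grip_force: 0.0
```

Run:
```python
from h import *
c,P=scan()
rim(P,(.621,.043),.047,.0218)
```

```text
10.45 [0.5153 0.0441 0.2105] [3.1414e+00 1.9000e-03 2.6000e-03] 0.08483648489242362 0.0
(array([0.62274833, 0.04038865]), np.float64(0.0010301211173942817), 333) [0.6014 0.0182 0.044 ] [0.6454 0.0629 0.0493] [0.6234 0.0406 0.0467]
```

>>> {"name": "step_arm", "arguments": {"plan": [{"dx": 0.36,"dy": 0.036,"dz": 0,"rx": 0,"ry": 0,"rz": 0,"claw": 0.15},{"dx": 0.36,"dy": 0,"dz": 0,"rx": 0,"ry": 0,"rz": 0,"claw": 0.15},{"dx": 0.36,"dy": 0,"dz": 0,"rx": 0,"ry": 0,"rz": 0,"claw": 0.15},{"dx": 0,"dy": 0,"dz": 0.4,"rx": 0,"ry": 0,"rz": 0,"claw": 0.15},{"dx": 0,"dy": 0,"dz": 0.4,"rx": 0,"ry": 0,"rz": 0,"claw": 0.15},{"dx": 0,"dy": 0,"dz": 0.4,"rx": 0,"ry": 0,"rz": 0,"claw": 0.15},{"dx": 0,"dy": 0,"dz": 0.3,"rx": 0,"ry": 0,"rz": 0,"claw": 0.15},{"dx": 0,"dy": 0,"dz": 0.11,"rx": 0,"ry": 0,"rz": 0,"claw": 0.15},{"dx": 0,"dy": 0,"dz": 0,"rx": 0,"ry": 0,"rz": 0,"claw": 0.15},{"dx": 0,"dy": 0,"dz": 0,"rx": 0,"ry": 0,"rz": 0,"claw": 0.15}]}}

```text
time_s: 11.5
ee_pos: [0.624, 0.0389, 0.0521]
eef_rot: [3.142, -0.002, -0.001]
force: [1.1, 0.2, 0.9]
grip_width: 0.0797
grip_force: 0.0
```

>>> {"name": "step_arm", "arguments": {"plan": [{"dx": 0,"dy": 0,"dz": 0,"rx": 0,"ry": 0,"rz": 0,"claw": 0.3},{"dx": 0,"dy": 0,"dz": 0,"rx": 0,"ry": 0,"rz": 0,"claw": 0.45},{"dx": 0,"dy": 0,"dz": 0,"rx": 0,"ry": 0,"rz": 0,"claw": 0.6},{"dx": 0,"dy": 0,"dz": 0,"rx": 0,"ry": 0,"rz": 0,"claw": 1},{"dx": 0,"dy": 0,"dz": 0,"rx": 0,"ry": 0,"rz": 0,"claw": 1},{"dx": 0,"dy": 0,"dz": 0,"rx": 0,"ry": 0,"rz": 0,"claw": 1},{"dx": 0,"dy": 0,"dz": 0,"rx": 0,"ry": 0,"rz": 0,"claw": 1}]}}

```text
time_s: 12.2
ee_pos: [0.6233, 0.0396, 0.0508]
eef_rot: [-3.141, -0.0, 0.0]
force: [-0.0, 0.6, 2.8]
grip_width: 0.0454
grip_force: 18.0
```

>>> {"name": "step_arm", "arguments": {"plan": [{"dx": 0,"dy": 0,"dz": -0.3,"rx": 0,"ry": 0,"rz": 0,"claw": 1},{"dx": 0,"dy": 0,"dz": -0.45,"rx": 0,"ry": 0,"rz": 0,"claw": 1},{"dx": 0,"dy": 0,"dz": -0.45,"rx": 0,"ry": 0,"rz": 0,"claw": 1},{"dx": -0.0775,"dy": 0.431,"dz": 0,"rx": 0,"ry": 0,"rz": 0,"claw": 1},{"dx": -0.0775,"dy": 0.431,"dz": 0,"rx": 0,"ry": 0,"rz": 0,"claw": 1},{"dx": -0.0775,"dy": 0.431,"dz": 0,"rx": 0,"ry": 0,"rz": 0,"claw": 1},{"dx": -0.0775,"dy": 0.431,"dz": 0,"rx": 0,"ry": 0,"rz": 0,"claw": 1},{"dx": -0.0775,"dy": 0.431,"dz": 0,"rx": 0,"ry": 0,"rz": 0,"claw": 1},{"dx": -0.0775,"dy": 0.431,"dz": 0,"rx": 0,"ry": 0,"rz": 0,"claw": 1},{"dx": -0.0775,"dy": 0.431,"dz": 0,"rx": 0,"ry": 0,"rz": 0,"claw": 1}]}}

```text
time_s: 13.2
ee_pos: [0.5682, -0.264, 0.1704]
eef_rot: [-3.142, 0.0, -0.0]
force: [0.8, 0.0, -0.2]
grip_width: 0.0458
grip_force: 18.0
```

>>> {"name": "step_arm", "arguments": {"plan": [{"dx": -0.0775,"dy": 0.431,"dz": 0,"rx": 0,"ry": 0,"rz": 0,"claw": 1},{"dx": 0,"dy": 0,"dz": 0,"rx": 0,"ry": 0,"rz": 0,"claw": 1},{"dx": 0,"dy": 0,"dz": 0,"rx": 0,"ry": 0,"rz": 0,"claw": 1}]}}

```text
time_s: 13.5
ee_pos: [0.5606, -0.3059, 0.17]
eef_rot: [-3.141, 0.001, -0.002]
force: [-0.2, 0.6, -1.6]
grip_width: 0.0456
grip_force: 18.0
```

Run:
```python
from h import *
c,P=scan(); save(c,'w4.png')
rim(P,(.5612,-.3052),.167,.0218,tol=.012)
rim(P,(.5612,-.3052),.0413,.0305)
```

```text
13.5 [ 0.5606 -0.3059  0.17  ] [-3.141e+00  8.000e-04 -1.700e-03] 0.04558543020213766 18.000006591319107
(array([ 0.56192743, -0.30723065]), np.float64(0.00413739842770234), 2381) [ 0.5379 -0.342   0.155 ] [ 0.5834 -0.2724  0.179 ] [ 0.5606 -0.3072  0.167 ]
(array([ 0.56141315, -0.30519001]), np.float64(0.001026750814400598), 373) [ 0.5423 -0.3369  0.0384] [ 0.5933 -0.2737  0.0438] [ 0.5678 -0.3053  0.0411]
```

View pics/w4.png

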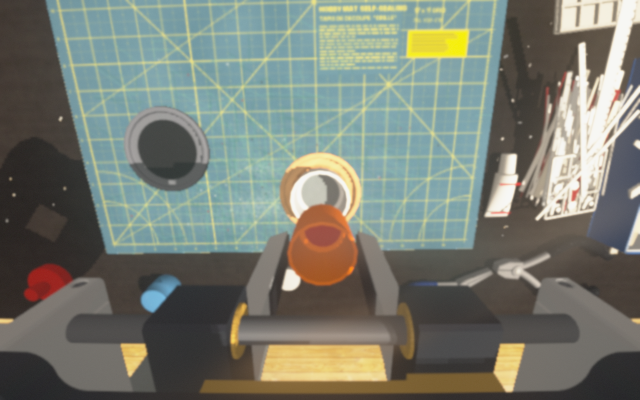

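The orange cup hangs upright between the fingers at (322,245), directly over the white cup.

>>> {"name": "step_arm", "arguments": {"plan": [{"dx": 0,"dy": 0,"dz": 0.4,"rx": 0,"ry": 0,"rz": 0,"claw": 1},{"dx": 0,"dy": 0,"dz": 0.3,"rx": 0,"ry": 0,"rz": 0,"claw": 1},{"dx": 0,"dy": 0,"dz": 0.2,"rx": 0,"ry": 0,"rz": 0,"claw": 1},{"dx": 0,"dy": 0,"dz": 0.1,"rx": 0,"ry": 0,"rz": 0,"claw": 1},{"dx": 0,"dy": 0,"dz": 0.05,"rx": 0,"ry": 0,"rz": 0,"claw": 1},{"dx": 0,"dy": 0,"dz": 0.02,"rx": 0,"ry": 0,"rz": 0,"claw": 1},{"dx": 0,"dy": 0,"dz": 0,"rx": 0,"ry": 0,"rz": 0,"claw": 1},{"dx": 0,"dy": 0,"dz": 0,"rx": 0,"ry": 0,"rz": 0,"claw": 1}]}}

```text
time_s: 14.35
ee_pos: [0.5615, -0.3055, 0.0645]
eef_rot: [3.141, -0.001, 0.0]
force: [-0.7, 0.2, -0.7]
grip_width: 0.0453
grip_force: 18.0
```

>>> {"name": "step_arm", "arguments": {"plan": [{"dx": 0,"dy": 0,"dz": 0.012,"rx": 0,"ry": 0,"rz": 0,"claw": 1},{"dx": 0,"dy": 0,"dz": 0,"rx": 0,"ry": 0,"rz": 0,"claw": 0.45},{"dx": 0,"dy": 0,"dz": 0,"rx": 0,"ry": 0,"rz": 0,"claw": 0.3},{"dx": 0,"dy": 0,"dz": 0,"rx": 0,"ry": 0,"rz": 0,"claw": 0.2},{"dx": 0,"dy": 0,"dz": 0,"rx": 0,"ry": 0,"rz": 0,"claw": 0.2},{"dx": 0,"dy": 0,"dz": 0,"rx": 0,"ry": 0,"rz": 0,"claw": 0.2},{"dx": 0,"dy": 0,"dz": -0.4,"rx": 0,"ry": 0,"rz": 0,"claw": 0.2},{"dx": 0,"dy": 0,"dz": -0.4,"rx": 0,"ry": 0,"rz": 0,"claw": 0.2},{"dx": -0.34,"dy": 0,"dz": -0.35,"rx": 0,"ry": 0,"rz": 0,"claw": 0.2},{"dx": -0.34,"dy": 0,"dz": -0.35,"rx": 0,"ry": 0,"rz": 0,"claw": 0.2}]}}

```text
time_s: 15.35
ee_pos: [0.4923, -0.305, 0.2134]
eef_rot: [-3.142, 0.0, 0.001]
force: [0.0, -0.1, 0.5]
grip_width: 0.0755
grip_force: 0.0
```

>>> {"name": "step_arm", "arguments": {"plan": [{"dx": -0.3,"dy": 0,"dz": 0,"rx": 0,"ry": 0,"rz": 0,"claw": 0.2},{"dx": 0,"dy": 0,"dz": 0,"rx": 0,"ry": 0,"rz": 0,"claw": 0.2},{"dx": 0,"dy": 0,"dz": 0,"rx": 0,"ry": 0,"rz": 0,"claw": 0.2}]}}

```text
time_s: 15.65
ee_pos: [0.4631, -0.3055, 0.2127]
eef_rot: [3.141, -0.001, -0.001]
force: [-0.1, 0.4, -0.3]
grip_width: 0.0749
grip_force: 0.0
```

Run:
```python
from h import *
c,P=scan(); save(c,'w5.png',(200,20,440,170),3)
rim(P,(.5612,-.3052),.0595,.0218)
rim(P,(.5612,-.3052),.0413,.0305)
```

```text
15.65 [ 0.4631 -0.3055  0.2127] [ 3.1413e+00 -5.0000e-04 -7.0000e-04] 0.07491654949959246 0.0
(array([ 0.56094098, -0.3067077 ]), np.float64(0.0010570094959790192), 346) [ 0.539  -0.329   0.0566] [ 0.5834 -0.2842  0.0622] [ 0.5612 -0.3066  0.0594]
(array([ 0.56089367, -0.30509391]), np.float64(0.003672294999854897), 582) [ 0.5307 -0.337   0.0383] [ 0.5929 -0.2739  0.0442] [ 0.5618 -0.3054  0.0413]
```

View pics/w5.png

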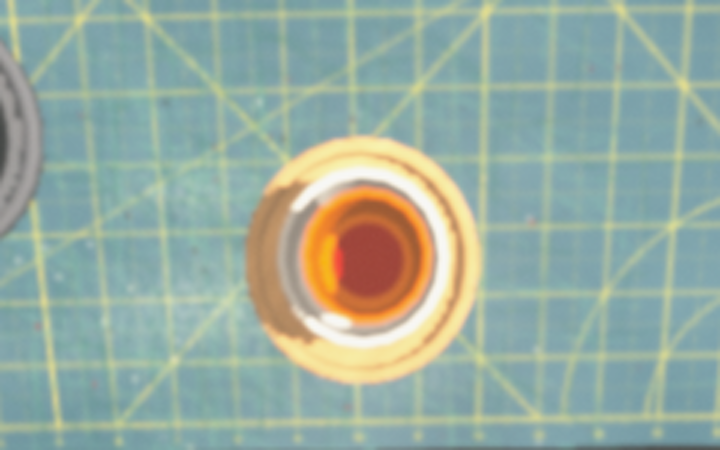

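The orange cup sits inside the white one with its rim at z=0.0594, as it should. On to the green cup.

>>> {"name": "step_arm", "arguments": {"plan": [{"dx": 0.038,"dy": -0.488,"dz": 0,"rx": 0,"ry": 0,"rz": 0,"claw": 0.2},{"dx": 0.038,"dy": -0.488,"dz": 0,"rx": 0,"ry": 0,"rz": 0,"claw": 0.2},{"dx": 0.038,"dy": -0.488,"dz": 0,"rx": 0,"ry": 0,"rz": 0,"claw": 0.2},{"dx": 0.038,"dy": -0.488,"dz": 0,"rx": 0,"ry": 0,"rz": 0,"claw": 0.2},{"dx": 0.038,"dy": -0.488,"dz": 0,"rx": 0,"ry": 0,"rz": 0,"claw": 0.2},{"dx": 0.038,"dy": -0.488,"dz": 0,"rx": 0,"ry": 0,"rz": 0,"claw": 0.3},{"dx": 0.038,"dy": -0.488,"dz": 0,"rx": 0,"ry": 0,"rz": 0,"claw": 0.4},{"dx": 0.038,"dy": -0.488,"dz": 0,"rx": 0,"ry": 0,"rz": 0,"claw": 0.45},{"dx": 0.038,"dy": -0.488,"dz": 0,"rx": 0,"ry": 0,"rz": 0,"claw": 0.45},{"dx": 0.038,"dy": -0.488,"dz": 0,"rx": 0,"ry": 0,"rz": 0,"claw": 0.45}]}}

```text
time_s: 16.7
ee_pos: [0.5012, 0.1855, 0.2118]
eef_rot: [3.141, 0.001, 0.001]
force: [0.4, -0.5, 0.2]
grip_width: 0.0518
grip_force: 0.0
```

>>> {"name": "step_arm", "arguments": {"plan": [{"dx": 0.038,"dy": -0.488,"dz": 0,"rx": 0,"ry": 0,"rz": 0,"claw": 0.45},{"dx": 0,"dy": 0,"dz": 0,"rx": 0,"ry": 0,"rz": 0,"claw": 0.45},{"dx": 0,"dy": 0,"dz": 0,"rx": 0,"ry": 0,"rz": 0,"claw": 0.45}]}}

```text
time_s: 17.0
ee_pos: [0.5048, 0.2327, 0.2113]
eef_rot: [3.141, 0.002, 0.003]
force: [0.1, -0.4, -0.3]
grip_width: 0.0517
grip_force: 0.0
```

Run:
```python
from h import *
c,P=scan(); save(c,'w6.png')
rim(P,(.615,.231),.06,.0142)
for d in viewer.recognise('cup_small',c)[:4]: print(d)
```

```text
17.0 [0.5048 0.2327 0.2113] [3.1409e+00 1.6000e-03 2.5000e-03] 0.05171589044488858 0.0
(array([0.61631263, 0.22976557]), np.float64(0.0012033433256940782), 210) [0.6029 0.2152 0.0573] [0.6305 0.2444 0.0629] [0.6167 0.2298 0.0601]
{'rect': [252.1, 23.0, 286.2, 64.5], 'score': 0.94}
{'rect': [364.8, 21.7, 399.6, 62.4], 'score': 0.62}
```

View pics/w6.png

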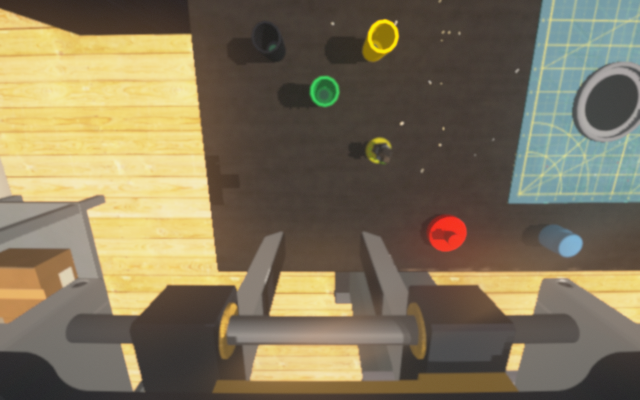

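The green cup is at (325,91), with yellow (383,37), black (267,38) and the figure (378,150) all clear of the finger line.

>>> {"name": "step_arm", "arguments": {"plan": [{"dx": 0.37,"dy": 0.022,"dz": 0,"rx": 0,"ry": 0,"rz": 0,"claw": 0.4},{"dx": 0.37,"dy": 0,"dz": 0,"rx": 0,"ry": 0,"rz": 0,"claw": 0.4},{"dx": 0.375,"dy": 0,"dz": 0,"rx": 0,"ry": 0,"rz": 0,"claw": 0.4},{"dx": 0,"dy": 0,"dz": 0.4,"rx": 0,"ry": 0,"rz": 0,"claw": 0.4},{"dx": 0,"dy": 0,"dz": 0.4,"rx": 0,"ry": 0,"rz": 0,"claw": 0.4},{"dx": 0,"dy": 0,"dz": 0.38,"rx": 0,"ry": 0,"rz": 0,"claw": 0.4},{"dx": 0,"dy": 0,"dz": 0.2,"rx": 0,"ry": 0,"rz": 0,"claw": 0.4},{"dx": 0,"dy": 0,"dz": 0.1,"rx": 0,"ry": 0,"rz": 0,"claw": 0.4},{"dx": 0,"dy": 0,"dz": 0,"rx": 0,"ry": 0,"rz": 0,"claw": 0.4},{"dx": 0,"dy": 0,"dz": 0,"rx": 0,"ry": 0,"rz": 0,"claw": 0.4}]}}

```text
time_s: 18.1
ee_pos: [0.6172, 0.2289, 0.0658]
eef_rot: [-3.141, -0.002, -0.001]
force: [-0.2, -0.7, -0.1]
grip_width: 0.0567
grip_force: 0.0
```

>>> {"name": "step_arm", "arguments": {"plan": [{"dx": 0,"dy": 0,"dz": 0,"rx": 0,"ry": 0,"rz": 0,"claw": 0.5},{"dx": 0,"dy": 0,"dz": 0,"rx": 0,"ry": 0,"rz": 0,"claw": 0.6},{"dx": 0,"dy": 0,"dz": 0,"rx": 0,"ry": 0,"rz": 0,"claw": 0.7},{"dx": 0,"dy": 0,"dz": 0,"rx": 0,"ry": 0,"rz": 0,"claw": 1},{"dx": 0,"dy": 0,"dz": 0,"rx": 0,"ry": 0,"rz": 0,"claw": 1},{"dx": 0,"dy": 0,"dz": 0,"rx": 0,"ry": 0,"rz": 0,"claw": 1},{"dx": 0,"dy": 0,"dz": 0,"rx": 0,"ry": 0,"rz": 0,"claw": 1}]}}

```text
time_s: 18.8
ee_pos: [0.6166, 0.2294, 0.0647]
eef_rot: [-3.141, -0.001, 0.0]
force: [0.6, 0.6, 3.7]
grip_width: 0.0295
grip_force: 18.0
```

>>> {"name": "step_arm", "arguments": {"plan": [{"dx": 0,"dy": 0,"dz": -0.3,"rx": 0,"ry": 0,"rz": 0,"claw": 1},{"dx": 0,"dy": 0,"dz": -0.45,"rx": 0,"ry": 0,"rz": 0,"claw": 1},{"dx": 0,"dy": 0,"dz": -0.45,"rx": 0,"ry": 0,"rz": 0,"claw": 1},{"dx": -0.05,"dy": 0.4875,"dz": 0,"rx": 0,"ry": 0,"rz": 0,"claw": 1},{"dx": -0.05,"dy": 0.4875,"dz": 0,"rx": 0,"ry": 0,"rz": 0,"claw": 1},{"dx": -0.05,"dy": 0.4875,"dz": 0,"rx": 0,"ry": 0,"rz": 0,"claw": 1},{"dx": -0.05,"dy": 0.4875,"dz": 0,"rx": 0,"ry": 0,"rz": 0,"claw": 1},{"dx": -0.05,"dy": 0.4875,"dz": 0,"rx": 0,"ry": 0,"rz": 0,"claw": 1},{"dx": -0.05,"dy": 0.4875,"dz": 0,"rx": 0,"ry": 0,"rz": 0,"claw": 1},{"dx": -0.05,"dy": 0.4875,"dz": 0,"rx": 0,"ry": 0,"rz": 0,"claw": 1}]}}

```text
time_s: 19.8
ee_pos: [0.5807, -0.114, 0.1842]
eef_rot: [-3.142, 0.001, 0.0]
force: [1.3, 0.6, -1.0]
grip_width: 0.0294
grip_force: 18.0
```

>>> {"name": "step_arm", "arguments": {"plan": [{"dx": -0.05,"dy": 0.4875,"dz": 0,"rx": 0,"ry": 0,"rz": 0,"claw": 1},{"dx": -0.05,"dy": 0.4875,"dz": 0,"rx": 0,"ry": 0,"rz": 0,"claw": 1},{"dx": -0.05,"dy": 0.4875,"dz": 0,"rx": 0,"ry": 0,"rz": 0,"claw": 1},{"dx": -0.05,"dy": 0.4875,"dz": 0,"rx": 0,"ry": 0,"rz": 0,"claw": 1},{"dx": 0,"dy": 0,"dz": 0,"rx": 0,"ry": 0,"rz": 0,"claw": 1},{"dx": 0,"dy": 0,"dz": 0,"rx": 0,"ry": 0,"rz": 0,"claw": 1}]}}

```text
time_s: 20.4
ee_pos: [0.5608, -0.3077, 0.1836]
eef_rot: [-3.141, 0.001, -0.002]
force: [0.6, 0.1, -1.3]
grip_width: 0.0292
grip_force: 18.0
```

Run:
```python
from h import *
c,P=scan(); save(c,'w7.png',(200,100,440,300),3)
rim(P,(.561,-.3066),.0595,.0218)
for z in (.13,.14,.15,.16): # side of the held cup facing the camera
    p=near(P,(.561,-.3066),.02,z-.004,z+.004)
    if len(p)>5: print(z,circ(p,.0125+(z-.12)*.0417),p.min(0).round(4),p.max(0).round(4))
```

```text
20.4 [ 0.5608 -0.3077  0.1836] [-3.1409e+00  1.1000e-03 -1.9000e-03] 0.02916452558532593 17.999995579593815
(array([ 0.56153122, -0.30673954]), np.float64(0.0009043552881245573), 262) [ 0.5449 -0.3289  0.0566] [ 0.5843 -0.2843  0.0617] [ 0.5646 -0.3066  0.0591]
0.13 (array([ 0.56200798, -0.30795093]), np.float64(0.0013596111217832215), 110) [ 0.5504 -0.3193  0.1261] [ 0.574  -0.2956  0.1339]
0.14 (array([ 0.56280389, -0.30808264]), np.float64(0.0014258358548150723), 176) [ 0.5494 -0.3198  0.1361] [ 0.5748 -0.2955  0.144 ]
0.15 (array([ 0.56307561, -0.30825278]), np.float64(0.0014806430597445663), 248) [ 0.5492 -0.3212  0.146 ] [ 0.5748 -0.2953  0.154 ]
0.16 (array([ 0.56307105, -0.30854386]), np.float64(0.0015302333721624707), 308) [ 0.5488 -0.3216  0.156 ] [ 0.5753 -0.2952  0.164 ]
```

View pics/w7.png

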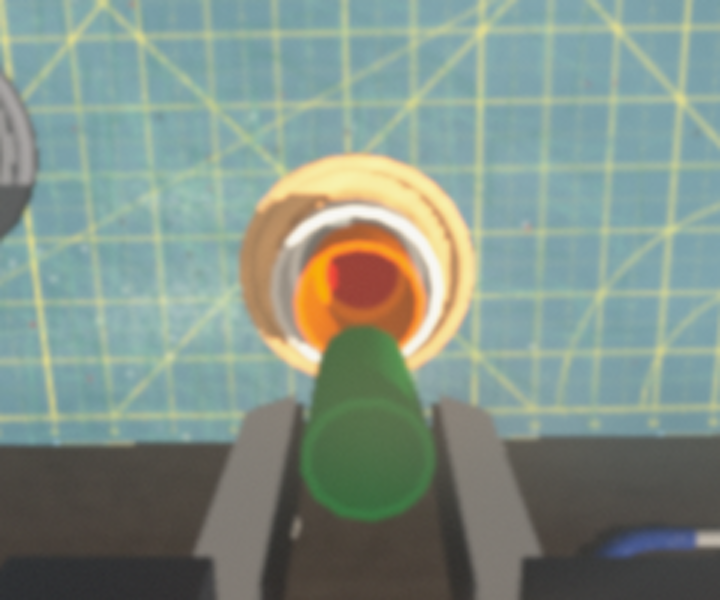

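The green cup hangs upright about 1 mm off the orange cup's axis, so I'll correct that and lower it.

>>> {"name": "step_arm", "arguments": {"plan": [{"dx": -0.008,"dy": -0.012,"dz": 0.3,"rx": 0,"ry": 0,"rz": 0,"claw": 1},{"dx": 0,"dy": 0,"dz": 0.3,"rx": 0,"ry": 0,"rz": 0,"claw": 1},{"dx": 0,"dy": 0,"dz": 0.2,"rx": 0,"ry": 0,"rz": 0,"claw": 1},{"dx": 0,"dy": 0,"dz": 0.12,"rx": 0,"ry": 0,"rz": 0,"claw": 1},{"dx": 0,"dy": 0,"dz": 0.08,"rx": 0,"ry": 0,"rz": 0,"claw": 1},{"dx": 0,"dy": 0,"dz": 0.015,"rx": 0,"ry": 0,"rz": 0,"claw": 1},{"dx": 0,"dy": 0,"dz": 0,"rx": 0,"ry": 0,"rz": 0,"claw": 1},{"dx": 0,"dy": 0,"dz": 0,"rx": 0,"ry": 0,"rz": 0,"claw": 1}]}}

```text
time_s: 21.25
ee_pos: [0.561, -0.306, 0.0839]
eef_rot: [3.141, -0.001, 0.0]
force: [-0.1, -0.3, 0.3]
grip_width: 0.0291
grip_force: 18.0
```

>>> {"name": "step_arm", "arguments": {"plan": [{"dx": 0,"dy": 0,"dz": 0.012,"rx": 0,"ry": 0,"rz": 0,"claw": 1},{"dx": 0,"dy": 0,"dz": 0,"rx": 0,"ry": 0,"rz": 0,"claw": 0.62},{"dx": 0,"dy": 0,"dz": 0,"rx": 0,"ry": 0,"rz": 0,"claw": 0.55},{"dx": 0,"dy": 0,"dz": 0,"rx": 0,"ry": 0,"rz": 0,"claw": 0.45},{"dx": 0,"dy": 0,"dz": 0,"rx": 0,"ry": 0,"rz": 0,"claw": 0.45},{"dx": 0,"dy": 0,"dz": 0,"rx": 0,"ry": 0,"rz": 0,"claw": 0.45},{"dx": 0,"dy": 0,"dz": -0.4,"rx": 0,"ry": 0,"rz": 0,"claw": 0.45},{"dx": 0,"dy": 0,"dz": -0.4,"rx": 0,"ry": 0,"rz": 0,"claw": 0.45},{"dx": -0.34,"dy": 0,"dz": -0.35,"rx": 0,"ry": 0,"rz": 0,"claw": 0.45},{"dx": -0.34,"dy": 0,"dz": -0.15,"rx": 0,"ry": 0,"rz": 0,"claw": 0.45}]}}

```text
time_s: 22.25
ee_pos: [0.4926, -0.306, 0.2148]
eef_rot: [3.139, -0.003, 0.001]
force: [0.4, -0.0, 1.1]
grip_width: 0.0518
grip_force: 0.0
```

>>> {"name": "step_arm", "arguments": {"plan": [{"dx": -0.3,"dy": 0,"dz": 0,"rx": 0,"ry": 0,"rz": 0,"claw": 0.45},{"dx": 0,"dy": 0,"dz": 0,"rx": 0,"ry": 0,"rz": 0,"claw": 0.45},{"dx": 0,"dy": 0,"dz": 0,"rx": 0,"ry": 0,"rz": 0,"claw": 0.45}]}}

```text
time_s: 22.55
ee_pos: [0.4626, -0.306, 0.2121]
eef_rot: [3.141, -0.001, -0.001]
force: [-1.0, -0.3, 0.2]
grip_width: 0.0518
grip_force: 0.0
```

Run:
```python
from h import *
c,P=scan(); save(c,'w8.png',(200,20,440,170),3)
rim(P,(.561,-.3066),.0775,.0142)
rim(P,(.561,-.3066),.0595,.0218)
```

```text
22.55 [ 0.4626 -0.306   0.2121] [ 3.1412e+00 -7.0000e-04 -6.0000e-04] 0.051763562838901385 0.0
(array([ 0.56093135, -0.3058068 ]), np.float64(0.0013294321276122371), 237) [ 0.5469 -0.3201  0.0747] [ 0.5753 -0.2911  0.0799] [ 0.5611 -0.3056  0.0773]
(array([ 0.56080671, -0.30670637]), np.float64(0.003526336633814691), 369) [ 0.5396 -0.3294  0.0565] [ 0.583  -0.2847  0.0624] [ 0.5613 -0.3071  0.0595]
```

View pics/w8.png

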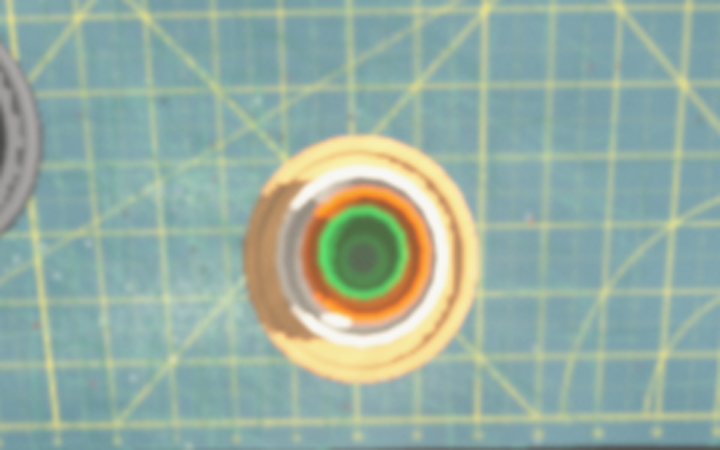

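All three cups are nested upright, with the green rim at z=0.0773. Now the cap.

>>> {"name": "step_arm", "arguments": {"plan": [{"dx": -0.14,"dy": -0.459,"dz": 0,"rx": 0,"ry": 0,"rz": 0,"claw": 0.45},{"dx": -0.14,"dy": -0.459,"dz": 0,"rx": 0,"ry": 0,"rz": 0,"claw": 0.45},{"dx": -0.14,"dy": -0.459,"dz": 0,"rx": 0,"ry": 0,"rz": 0,"claw": 0.45},{"dx": -0.14,"dy": -0.459,"dz": 0,"rx": 0,"ry": 0,"rz": 0,"claw": 0.45},{"dx": -0.14,"dy": -0.459,"dz": 0,"rx": 0,"ry": 0,"rz": 0,"claw": 0.45},{"dx": -0.14,"dy": -0.459,"dz": 0,"rx": 0,"ry": 0,"rz": 0,"claw": 0.45},{"dx": -0.14,"dy": -0.459,"dz": 0,"rx": 0,"ry": 0,"rz": 0,"claw": 0.45},{"dx": -0.14,"dy": -0.459,"dz": 0,"rx": 0,"ry": 0,"rz": 0,"claw": 0.45},{"dx": 0,"dy": 0,"dz": 0,"rx": 0,"ry": 0,"rz": 0,"claw": 0.45},{"dx": 0,"dy": 0,"dz": 0,"rx": 0,"ry": 0,"rz": 0,"claw": 0.45}]}}

```text
time_s: 23.6
ee_pos: [0.351, 0.0624, 0.2117]
eef_rot: [3.142, -0.0, 0.004]
force: [0.6, -0.6, 0.2]
grip_width: 0.0517
grip_force: 0.0
```

Run:
```python
from h import *
c,P=scan()
for z0,z1 in ((.010,.016),(.032,.038)):
    p=near(P,(.436,.063),.04,z0,z1); print(len(p),p.min(0).round(4),p.max(0).round(4),((p.min(0)+p.max(0))/2).round(4),p.mean(0).round(4))
```

```text
23.6 [0.351  0.0624 0.2117] [ 3.1415e+00 -1.0000e-04  3.6000e-03] 0.051700453806035954 0.0
1155 [0.4124 0.0322 0.0106] [0.4609 0.0826 0.0158] [0.4366 0.0574 0.0132] [0.4372 0.0576 0.0135]
192 [0.4286 0.049  0.0329] [0.4452 0.0663 0.0374] [0.4369 0.0577 0.0352] [0.4373 0.0576 0.0355]
```

>>> {"name": "step_arm", "arguments": {"plan": [{"dx": 0.43,"dy": 0.038,"dz": 0,"rx": 0,"ry": 0,"rz": 0,"claw": 0.5},{"dx": 0.43,"dy": 0,"dz": 0,"rx": 0,"ry": 0,"rz": 0,"claw": 0.5},{"dx": 0,"dy": 0,"dz": 0.45,"rx": 0,"ry": 0,"rz": 0,"claw": 0.5},{"dx": 0,"dy": 0,"dz": 0.45,"rx": 0,"ry": 0,"rz": 0,"claw": 0.5},{"dx": 0,"dy": 0,"dz": 0.45,"rx": 0,"ry": 0,"rz": 0,"claw": 0.5},{"dx": 0,"dy": 0,"dz": 0.25,"rx": 0,"ry": 0,"rz": 0,"claw": 0.5},{"dx": 0,"dy": 0,"dz": 0.13,"rx": 0,"ry": 0,"rz": 0,"claw": 0.5},{"dx": 0,"dy": 0,"dz": 0.04,"rx": 0,"ry": 0,"rz": 0,"claw": 0.5},{"dx": 0,"dy": 0,"dz": 0,"rx": 0,"ry": 0,"rz": 0,"claw": 0.5},{"dx": 0,"dy": 0,"dz": 0,"rx": 0,"ry": 0,"rz": 0,"claw": 0.5}]}}

```text
time_s: 24.65
ee_pos: [0.4373, 0.0571, 0.0353]
eef_rot: [-3.142, -0.001, -0.001]
force: [1.1, -0.5, 0.8]
grip_width: 0.047
grip_force: 0.0
```

>>> {"name": "step_arm", "arguments": {"plan": [{"dx": 0,"dy": 0,"dz": 0,"rx": 0,"ry": 0,"rz": 0,"claw": 0.65},{"dx": 0,"dy": 0,"dz": 0,"rx": 0,"ry": 0,"rz": 0,"claw": 0.75},{"dx": 0,"dy": 0,"dz": 0,"rx": 0,"ry": 0,"rz": 0,"claw": 1},{"dx": 0,"dy": 0,"dz": 0,"rx": 0,"ry": 0,"rz": 0,"claw": 1},{"dx": 0,"dy": 0,"dz": 0,"rx": 0,"ry": 0,"rz": 0,"claw": 1},{"dx": 0,"dy": 0,"dz": 0,"rx": 0,"ry": 0,"rz": 0,"claw": 1}]}}

```text
time_s: 25.25
ee_pos: [0.4367, 0.0577, 0.0349]
eef_rot: [-3.142, -0.0, 0.0]
force: [-2.2, 0.9, 4.2]
grip_width: 0.0169
grip_force: 18.0
```

>>> {"name": "step_arm", "arguments": {"plan": [{"dx": 0,"dy": 0,"dz": -0.2,"rx": 0,"ry": 0,"rz": 0,"claw": 1},{"dx": 0,"dy": 0,"dz": -0.4,"rx": 0,"ry": 0,"rz": 0,"claw": 1},{"dx": 0,"dy": 0,"dz": -0.45,"rx": 0,"ry": 0,"rz": 0,"claw": 1},{"dx": 0,"dy": 0,"dz": -0.45,"rx": 0,"ry": 0,"rz": 0,"claw": 1},{"dx": 0.155,"dy": 0.454,"dz": 0,"rx": 0,"ry": 0,"rz": 0,"claw": 1},{"dx": 0.155,"dy": 0.454,"dz": 0,"rx": 0,"ry": 0,"rz": 0,"claw": 1},{"dx": 0.155,"dy": 0.454,"dz": 0,"rx": 0,"ry": 0,"rz": 0,"claw": 1},{"dx": 0.155,"dy": 0.454,"dz": 0,"rx": 0,"ry": 0,"rz": 0,"claw": 1},{"dx": 0.155,"dy": 0.454,"dz": 0,"rx": 0,"ry": 0,"rz": 0,"claw": 1},{"dx": 0.155,"dy": 0.454,"dz": 0,"rx": 0,"ry": 0,"rz": 0,"claw": 1}]}}

```text
time_s: 26.25
ee_pos: [0.5298, -0.2168, 0.1844]
eef_rot: [-3.141, 0.0, -0.0]
force: [-0.2, 0.8, 0.4]
grip_width: 0.0174
grip_force: 18.0
```

>>> {"name": "step_arm", "arguments": {"plan": [{"dx": 0.155,"dy": 0.454,"dz": 0,"rx": 0,"ry": 0,"rz": 0,"claw": 1},{"dx": 0.155,"dy": 0.454,"dz": 0,"rx": 0,"ry": 0,"rz": 0,"claw": 1},{"dx": 0,"dy": 0,"dz": 0,"rx": 0,"ry": 0,"rz": 0,"claw": 1},{"dx": 0,"dy": 0,"dz": 0,"rx": 0,"ry": 0,"rz": 0,"claw": 1}]}}

```text
time_s: 26.65
ee_pos: [0.5603, -0.306, 0.1835]
eef_rot: [-3.141, 0.001, -0.001]
force: [-0.6, -0.6, -0.6]
grip_width: 0.0175
grip_force: 18.0
```

Run:
```python
from h import *
c,P=scan(); save(c,'w9.png',(200,100,440,300),3)
p=near(P,(.561,-.3057),.035,.14,.175); print(p.min(0).round(4),p.max(0).round(4))
rim(P,(.561,-.3057),.0775,.0142)
```

```text
26.65 [ 0.5603 -0.306   0.1835] [-3.1406e+00  1.4000e-03 -1.3000e-03] 0.017494137028597753 17.999982341643772
[ 0.5354 -0.3326  0.1489] [ 0.5859 -0.2821  0.175 ]
(array([ 0.56096705, -0.30596788]), np.float64(0.0008348598769371474), 121) [ 0.5611 -0.3198  0.0748] [ 0.5761 -0.292   0.0794] [ 0.5686 -0.3059  0.0771]
```

View pics/w9.png

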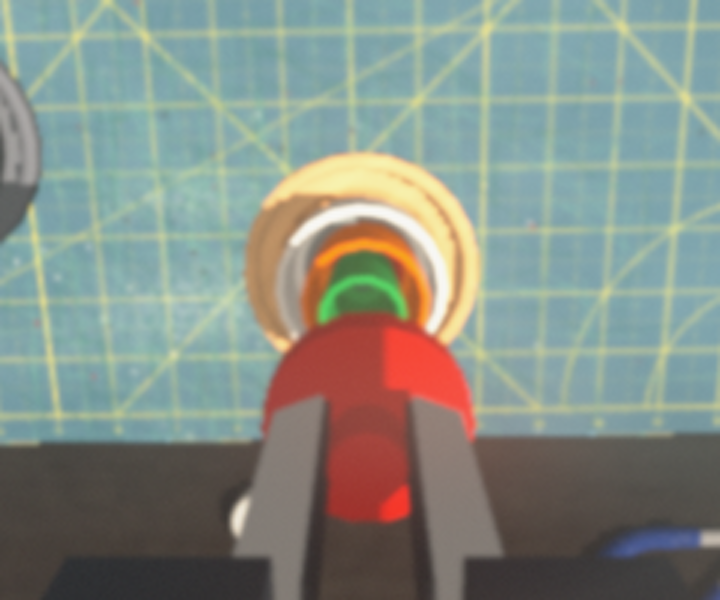

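The cap is held level, about 1.4 mm off the green cup's axis. I'll correct and lower it.

>>> {"name": "step_arm", "arguments": {"plan": [{"dx": 0.004,"dy": -0.012,"dz": 0.3,"rx": 0,"ry": 0,"rz": 0,"claw": 1},{"dx": 0,"dy": 0,"dz": 0.25,"rx": 0,"ry": 0,"rz": 0,"claw": 1},{"dx": 0,"dy": 0,"dz": 0.12,"rx": 0,"ry": 0,"rz": 0,"claw": 1},{"dx": 0,"dy": 0,"dz": 0.08,"rx": 0,"ry": 0,"rz": 0,"claw": 1},{"dx": 0,"dy": 0,"dz": 0.03,"rx": 0,"ry": 0,"rz": 0,"claw": 1},{"dx": 0,"dy": 0,"dz": 0,"rx": 0,"ry": 0,"rz": 0,"claw": 1},{"dx": 0,"dy": 0,"dz": 0,"rx": 0,"ry": 0,"rz": 0,"claw": 1}]}}

```text
time_s: 27.4
ee_pos: [0.5614, -0.3045, 0.1077]
eef_rot: [3.141, -0.001, 0.0]
force: [-0.8, -0.8, -0.4]
grip_width: 0.0169
grip_force: 18.0
```

>>> {"name": "step_arm", "arguments": {"plan": [{"dx": 0,"dy": 0,"dz": 0.012,"rx": 0,"ry": 0,"rz": 0,"claw": 1},{"dx": 0,"dy": 0,"dz": 0,"rx": 0,"ry": 0,"rz": 0,"claw": 1},{"dx": 0,"dy": 0,"dz": 0,"rx": 0,"ry": 0,"rz": 0,"claw": 1}]}}

```text
time_s: 27.7
ee_pos: [0.561, -0.3045, 0.1056]
eef_rot: [3.141, -0.0, -0.0]
force: [0.5, 0.1, -0.6]
grip_width: 0.017
grip_force: 18.0
```

>>> {"name": "step_arm", "arguments": {"plan": [{"dx": 0,"dy": 0,"dz": 0.01,"rx": 0,"ry": 0,"rz": 0,"claw": 1},{"dx": 0,"dy": 0,"dz": 0,"rx": 0,"ry": 0,"rz": 0,"claw": 1},{"dx": 0,"dy": 0,"dz": 0,"rx": 0,"ry": 0,"rz": 0,"claw": 0.75},{"dx": 0,"dy": 0,"dz": 0,"rx": 0,"ry": 0,"rz": 0,"claw": 0.65},{"dx": 0,"dy": 0,"dz": 0,"rx": 0,"ry": 0,"rz": 0,"claw": 0.55},{"dx": 0,"dy": 0,"dz": 0,"rx": 0,"ry": 0,"rz": 0,"claw": 0.55},{"dx": 0,"dy": 0,"dz": 0,"rx": 0,"ry": 0,"rz": 0,"claw": 0.55},{"dx": 0,"dy": 0,"dz": -0.3,"rx": 0,"ry": 0,"rz": 0,"claw": 0.55},{"dx": 0,"dy": 0,"dz": -0.4,"rx": 0,"ry": 0,"rz": 0,"claw": 0.55},{"dx": -0.34,"dy": 0,"dz": -0.35,"rx": 0,"ry": 0,"rz": 0,"claw": 0.55}]}}

```text
time_s: 28.7
ee_pos: [0.5283, -0.304, 0.2106]
eef_rot: [3.141, -0.001, 0.002]
force: [-0.5, -1.1, -0.0]
grip_width: 0.0423
grip_force: 0.0
```

>>> {"name": "step_arm", "arguments": {"plan": [{"dx": -0.35,"dy": 0,"dz": 0,"rx": 0,"ry": 0,"rz": 0,"claw": 0.55},{"dx": -0.3,"dy": 0,"dz": 0,"rx": 0,"ry": 0,"rz": 0,"claw": 0.55},{"dx": 0,"dy": 0,"dz": 0,"rx": 0,"ry": 0,"rz": 0,"claw": 0.55},{"dx": 0,"dy": 0,"dz": 0,"rx": 0,"ry": 0,"rz": 0,"claw": 0.55},{"dx": 0,"dy": 0,"dz": 0,"rx": 0,"ry": 0,"rz": 0,"claw": 0.55}]}}

```text
time_s: 29.2
ee_pos: [0.4627, -0.3044, 0.2094]
eef_rot: [3.142, -0.0, 0.0]
force: [-0.3, -0.8, -0.3]
grip_width: 0.0424
grip_force: 0.0
```

Run:
```python
from h import *
c,P=scan(); save(c,'w10.png',(200,20,440,170),3)
for z0,z1 in ((.079,.087),(.1,.108)):
    p=near(P,(.561,-.3057),.03,z0,z1); print(len(p),p.min(0).round(4),p.max(0).round(4),((p.min(0)+p.max(0))/2).round(4),np.median(p,0).round(4))
p=near(P,(.561,-.3057),.03,.079,.087); A=np.c_[p[:,:2],np.ones(len(p))]; print('tilt',np.linalg.lstsq(A,p[:,2],rcond=None)[0][:2])
rim(P,(.561,-.3055),.0413,.0305)
```

```text
29.2 [ 0.4627 -0.3044  0.2094] [ 3.1416e+00 -2.0000e-04  4.0000e-04] 0.04235804862755446 0.0
1886 [ 0.5363 -0.3307  0.0806] [ 0.5854 -0.281   0.0859] [ 0.5608 -0.3059  0.0832] [ 0.5613 -0.3063  0.0832]
297 [ 0.5529 -0.3144  0.1003] [ 0.5692 -0.2973  0.1072] [ 0.561  -0.3058  0.1037] [ 0.5614 -0.3062  0.1051]
tilt [ 0.00657054 -0.000768  ]
(array([ 0.56189393, -0.30546769]), np.float64(0.0008966242945271006), 380) [ 0.5305 -0.3366  0.0383] [ 0.5928 -0.2742  0.0438] [ 0.5616 -0.3054  0.0411]
```

View pics/w10.png

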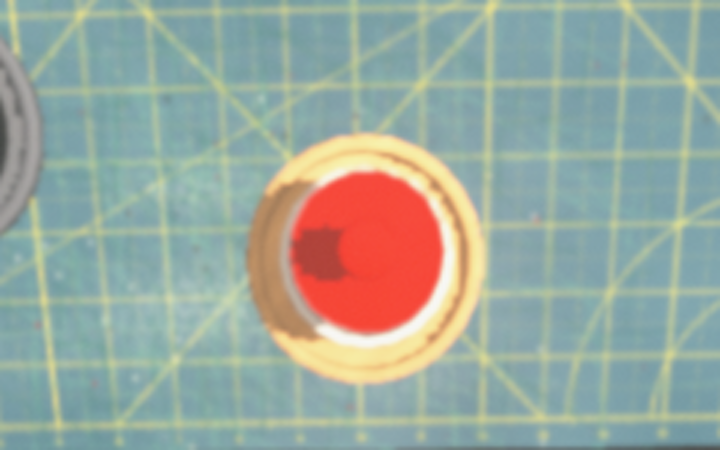

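The cap lies level and centred on the stack (top at z=0.083, expected 0.0825), and the arm is clear of it. I'm handing in.

```bash
python3 -c "
from station import hand_in
print(hand_in())"
```

```text
the job is handed in; nothing more can be done
None
```

The white, orange and green cups are nested on the wooden stand with the red cap on top, level and released, and the job is handed in at about 29 s of robot time; the judge returned no verdict, and I did not re-measure the bystanders afterwards.

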